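# Fit the blade cassette in the vegetable slicer and lock it with the cam lever

### The arm

A 6-joint arm with a two-finger parallel gripper is mounted at the origin on a cart in front of the work surface, level with it; the furniture and walls round the work are solid. World frame = base frame: x ahead of the robot, y to its left, z up, the work surface at z = 0. Lengths are in m, angles in rad, forces in N, time in s.
With the tool pointing down it reaches from about 0.375 to 0.75 m from the base axis. Payload 9 kg.
Tool frame: the origin (TCP) lies between the finger pads, 19 mm behind the fingertips; this is the grasp point; z points along the fingers, y is the line along which they close (so a half turn about z gives the same grasp; the last joint's range is limited). The gripper opens to 85 mm and grips with 20 to 120 N. Pads are 22 mm wide; open, the fingers measure 114 mm over their backs; the gripper's body (76 mm by 85 mm) begins 54 mm behind the grasp point. The pads swing forward as they close: fully open they stand 13 mm farther back than shut.
Start: joints at [0.973, 0.104, 0.097, 1.564, 0, 1.353], TCP at [0.222, 0.557, 0.25] pointing down, gripper open.
Joint ranges: [-2.99, 2.99], [-0.84, 1.86], [-1.1, 1.16], [-1.84, 2.11], [-1.51, 1.56], [-3.14, 3.14]. Speed limits (rad/s): [2.22, 2.22, 2.57, 3.14, 3.14, 3.14].

### API

Orientations are given as a unit quaternion [x, y, z, w].
In Python, from rig import robot, claw, kinematics, eyes gives the robot as it stands. Calls block until the motion is done:
- robot.move_pose(position, orientation): joint-space move of the TCP to a pose.
- robot.movel(position, rate=0.15, ori=None, contact_N=None): straight line of the TCP; ori=None keeps the orientation; rate is the mean speed in m/s. With contact_N (N) it stops when the force on the tool has changed by that much, and returns True; else False.
- robot.goto_joints(angles): joint-space move.
- claw.gripper_open() and claw.close_gripper(force=None): open the fingers fully, or close them until they stop; force is the grip in N (None keeps the last).
- robot.sleep(seconds).
- kinematics.solve_ik(position, orientation): joint angles nearest the present ones, or None.
- robot.get_state(): the state.
- eyes.snapshot(name): name is "scene" or "top" or "wrist"; returns a dict with "frame" (480x640x3 uint8, red, green, blue), "vertical_fov" (degrees; the focal length in pixels is half the picture's height over the tangent of half this angle, whatever the lens; pixels are square), "cx", "cy" (the principal point, pixels), "cam_to_world" (4x4, takes a point from camera to world coordinates). Camera axes: x right, y down, z forward; pixel columns grow to the right and rows downward; lengths in m; the calibration is good to about 2 mm. A picture is of the moment at which its call begins. There is no depth.
A pose or a line that the arm cannot do raises robot.IKError and nothing moves.
- robot.close_job(): hands the job in; it is judged then, once.
The state is a dict: "t": time; "joints": joint angles; "qd": joint speeds; "joint_torque": joint torques, N m; "tcp_pos": TCP position; "tcp_rot": TCP orientation; "force": force on the tool from outside, world axes, zero at the start; "ft_torque": the same for the moment, N m; "width": finger opening in m; "grasp_force": force on a finger pad.
Only numpy, scipy, OpenCV 4.12 (cv2) and the standard library are available. Lean on these libraries where they do the work, as an engineer would, in place of code of your own. Each camera call takes 0.05 s, during which the arm holds its last target. There are 200 camera calls.

### The job

Get the vegetable slicer ready for the lemon: lay the green blade cassette into the open bay of its sloping deck, lug towards the red lever, so that it lies flat and fully home. Then swing the red lever about a quarter turn away from you and in against the slicer's side, up over its cam until it drops into the low notch and its claw holds the cassette down. Leave the grey cassette and everything else where they are.

Things in the scene. Friction and masses are not known exactly. Their poses are not given: they have to be found in the camera images.
- green_cassette: Blade cassette of bright green plastic, plain steel blade, 70 g, lying flat on the worktop at first. Origin: centre of the plate's underside; z up through the plate, x up the slope when fitted, y towards the clamp lug. Plate 64 (x) x 92 (y) x 8 mm thick. At the +y end a clamp lug, 20 mm wide, 8 mm thick, reaches to y = +66 mm; at the -y end a 30 mm wide bridge carries the finger tab
- green_cassette_tab (a point): point in the green cassette's upright finger tab: at y = -67 mm, z = 32 mm in the cassette. The tab is 34 mm long (x), 10 mm thick (y -62 to -72 mm), 42 mm high from the underside. Pinch it across the 10 mm, tool along the cassette's z, TCP about 36 mm above the underside: the fingertips then clear the slicer's rails
- grey_cassette: the other cassette, mid-grey plastic with a comb of small steel teeth, same shape, size and axes as the green one; not wanted, stays on the worktop
- deck: The slicer's inclined deck, fixed: steel runway between white rails, 280 x 118 mm, low end towards the robot, head 175 mm high. Origin: middle of the bay, level with the runway surface, 90 mm above the worktop. x points up the slope (away from the robot), y to the left towards the red lever, z out of the deck, tilted 0.44 rad (25 degrees) from vertical back towards the robot
- bay (a point): middle of the bay's floor, 8 mm below the deck's origin; the seated cassette has its origin here, axes along the deck's, top flush with the runway. The bay is 70 mm (deck x) by 98 mm (deck y): 3 mm play each way. The rails rise 5 mm above the runway, with openings at the bay: 28 mm wide on the left for the lug, 40 mm on the right for the bridge; the tab then stands outside the right rail
- pivot (a point): on the lock lever's axis, fixed: 84 mm to the left (deck y) of the deck's origin, 32 mm above the deck surface; the lever turns about the deck's z axis through it. The lever's steel claw, a quarter turn ahead of its arm, reaches 25 mm from the axis and swings in over the cassette's lug; down, it stands 1.5 mm above the lug, so a cassette goes in only while the lever is open
- lever_knob (a point): point in the upright red finger knob (18 mm diameter, axis along the deck's z) at the end of the red lever, 78 mm from the lever's axis. With the lever down this point is 36 mm above the deck surface, the knob reaches from 22 to 50 mm above it and the lever arm (16 mm wide) lies at 14 to 22 mm; all rise with the lift
- lock (a joint): turn of the red lever about the deck's z axis, rad, clockwise seen from above. 0: it points left (deck +y), off the slicer; pi/2: up the slope (deck +x), along the slicer's side. Ramp of the cam from 0.45 to 1.25, crest to 1.4; then it falls into the notch and rests at 1.55 to 1.66 (end stop). Closed fingers can push the knob sideways with 2 to 5 N
- lock_lift (a joint): lift of the red lever along the deck's z axis, m: 0 when down (open or in the notch), 0.009 on the cam's crest; a spring of 10 to 14 N pulls it down
- lemon: lemon, 78 x 55 mm, origin at its underside
- lime: lime, 48 mm, origin at its underside
- garlic: garlic bulb, 60 mm
- tin: plain small tin, 66 mm diameter, 67 mm high
- peeler: yellow peeler, 170 mm long, lying
- dish_rack: black dish drainer with mugs and cutlery, fixed, behind and left of the slicer: tray 330 x 390 mm, frame and mugs up to 300 mm high; origin at the middle of its underside. Keep the arm clear of it
- timer: red and white kitchen timer, 63 mm diameter, 46 mm high

How it is judged:
On the way, in this order (a step that is already met when the one before it is completed fails the run):
1. the green cassette lies flat and fully home in the bay, the lever not yet locked (x of green_cassette in the frame of deck between -0.006 and 0.006 m and y of green_cassette in the frame of deck between -0.006 and 0.006 m and z of green_cassette in the frame of deck between -0.011 and -0.006 m and angle between the z axis of green_cassette and the z axis of deck, either way round below 0.05 rad and angle between the x axis of green_cassette and the x axis of deck, either way round below 0.12 rad and value of joint lock below 1.2 rad), for 0.2 s.
2. the lever is lifted by its cam with the cassette in place (x of green_cassette in the frame of deck between -0.006 and 0.006 m and y of green_cassette in the frame of deck between -0.006 and 0.006 m and z of green_cassette in the frame of deck between -0.011 and -0.006 m and angle between the z axis of green_cassette and the z axis of deck, either way round below 0.05 rad and angle between the x axis of green_cassette and the x axis of deck, either way round below 0.12 rad and value of joint lock_lift above 0.006 m and value of joint lock above 0.9 rad), for 0.02 s.
At the end, for the whole second after the job is handed in: The green cassette lies in the bay: its origin within 6 mm along and across of the bay's middle and 6 to 11 mm below the deck surface, flat within 0.05 rad and straight within 0.12 rad, at rest; the lever is turned beyond 1.5 rad and has dropped to within 1.5 mm of its low position (x of green_cassette in the frame of deck between -0.006 and 0.006 m and y of green_cassette in the frame of deck between -0.006 and 0.006 m and z of green_cassette in the frame of deck between -0.011 and -0.006 m and angle between the z axis of green_cassette and the z axis of deck, either way round below 0.05 rad and angle between the x axis of green_cassette and the x axis of deck, either way round below 0.12 rad and value of joint lock above 1.5 rad and value of joint lock_lift below 0.0015 m and linear speed of green_cassette below 0.01 m/s); the robot touches nothing.
It fails at once if the grey cassette is moved more than 40 mm (distance of grey_cassette from where it was at the start of the episode above 0.04 m).
It fails at once if a bystander (lemon, lime, garlic, tin, peeler, timer) is moved more than 40 mm (distance of any of lemon, lime, garlic, tin, peeler, timer from where it was at the start of the episode above 0.04 m).
It also fails if it takes over 58 s, if anything falls off the work surface, if the arm or the gripper's body presses on something with over 40 N, if the wrist force passes 120 N, or if a joint passes its speed limit or range.

## Working session

There is one attempt and no reset: what is moved stays moved. The work goes in short steps, each a Python script; the robot and the scene stay as the last script left them, time stands still between calls to the robot, and variables do not carry over. Pictures are saved under pics/ and viewed, at most 12 in all, crops included, and the job is handed in when it is done.

```bash
mkdir -p pics; ls; python3 - <<'E'
from rig import robot, claw, kinematics, eyes
import cv2, numpy as np, pickle
d={}
for n in ("scene","top"):
    s=eyes.snapshot(n); d[n]=s
    cv2.imwrite(f"pics/{n}0.png",s["frame"][:,:,::-1]); print(n,s["vertical_fov"],s["cx"],s["cy"],np.round(s["cam_to_world"],3).tolist())
pickle.dump(d,open("s0.pkl","wb"))
print(robot.get_state()["t"],robot.get_state()["tcp_rot"])
E
```

```text
pics
scene 57.406592670889474 308.5635620573828 242.1992459316536 [[0.663, -0.546, 0.512, 0.078], [-0.748, -0.496, 0.441, -0.432], [0.013, -0.676, -0.737, 0.843], [0.0, 0.0, 0.0, 1.0]]
top 56.16630418736526 321.29768665866237 233.07033619234878 [[-0.003, -0.983, 0.183, 0.39], [-1.0, 0.006, 0.015, 0.009], [-0.016, -0.183, -0.983, 1.108], [0.0, 0.0, 0.0, 1.0]]
0.1 [ 1.88744824e-01  9.82025998e-01 -5.25923541e-04 -2.33189143e-04]
```

View pics/scene0.png

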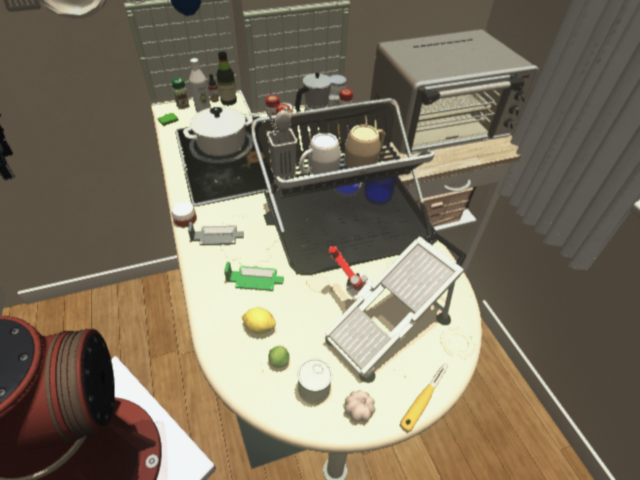

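View pics/top0.png

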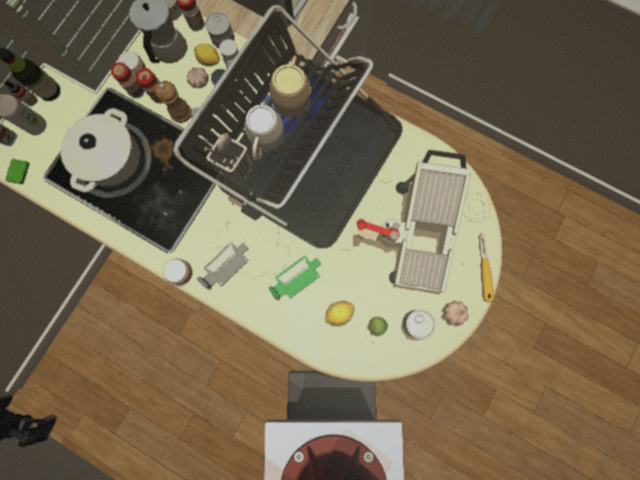

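The top view shows the green cassette at about (296,278), with its tab at the lower left and its lug at (318,263). The slicer is near (432,230), with the bay at about (430,243). The red lever runs from about (393,232) to the knob at (361,226), and the grey cassette is at (224,265). Next I'll enlarge the slicer and get rough positions.

```bash
cat > h.py <<'E'
import numpy as np, cv2, pickle
from scipy.spatial.transform import Rotation as R
def ray(s,u,v):
    f=240/np.tan(np.radians(s["vertical_fov"])/2); T=np.asarray(s["cam_to_world"])
    d=T[:3,:3]@np.array([(u-s["cx"])/f,(v-s["cy"])/f,1.]); return T[:3,3],d/np.linalg.norm(d)
def onz(s,u,v,z):
    o,d=ray(s,u,v); return o+d*(z-o[2])/d[2]
def tri(obs):
    A=np.zeros((3,3));b=np.zeros(3);P=[]
    for s,u,v in obs:
        o,d=ray(s,u,v);M=np.eye(3)-np.outer(d,d);A+=M;b+=M@o;P.append((o,d))
    x=np.linalg.solve(A,b);return x,[round(1e3*np.linalg.norm(np.cross(x-o,d)),1) for o,d in P]
def proj(s,p):
    f=240/np.tan(np.radians(s["vertical_fov"])/2); T=np.asarray(s["cam_to_world"])
    c=T[:3,:3].T@(np.asarray(p)-T[:3,3]); return np.array([s["cx"]+f*c[0]/c[2],s["cy"]+f*c[1]/c[2]])
def mask(s,lo,hi): return cv2.inRange(cv2.cvtColor(s["frame"],cv2.COLOR_RGB2HSV),lo,hi)
E
python3 - <<'E'
from h import *
d=pickle.load(open("s0.pkl","rb")); t,s=d["top"],d["scene"]
a=cv2.resize(t["frame"][140:300,345:505],(400,600),interpolation=cv2.INTER_CUBIC) if 0 else cv2.resize(t["frame"][145:300,345:475],None,fx=3,fy=3,interpolation=cv2.INTER_CUBIC)
b=cv2.resize(s["frame"][230:385,320:465],None,fx=2.8,fy=3,interpolation=cv2.INTER_CUBIC)[:465,:406]
c=np.zeros((465,796,3),np.uint8);c[:,:390]=a[:465,:390];c[:,390:]=b[:465,:406]
cv2.imwrite("pics/crop1.png",c[:,:,::-1])
m=mask(t,(45,90,60),(75,255,255));m[:,:200]=0
n,l,st,ce=cv2.connectedComponentsWithStats(m);i=1+np.argmax(st[1:,4]);print(st[i],ce[i])
cn=np.argwhere(l==i)[:,::-1].astype(np.float32);r=cv2.minAreaRect(cn);print(r)
print(onz(t,*r[0],.008),[np.round(onz(t,*p,.008),3).tolist() for p in cv2.boxPoints(r)])
for nm,(u,v) in dict(tab=(278,293),lug=(318,263)).items(): print(nm,onz(t,u,v,.02))
E
```

```text
[270 259  50  39 681] [297.02349486 281.15418502]
((297.07293701171875, 279.4816589355469), (19.91340446472168, 56.02565383911133), 54.09027862548828)
[0.47957977 0.08567212 0.008     ] [[0.46, 0.155, 0.008], [0.54, 0.045, 0.008], [0.5, 0.016, 0.008], [0.421, 0.126, 0.008]]
tab [0.44634412 0.13052318 0.02      ]
lug [0.51838026 0.034191   0.02      ]
```

View pics/crop1.png

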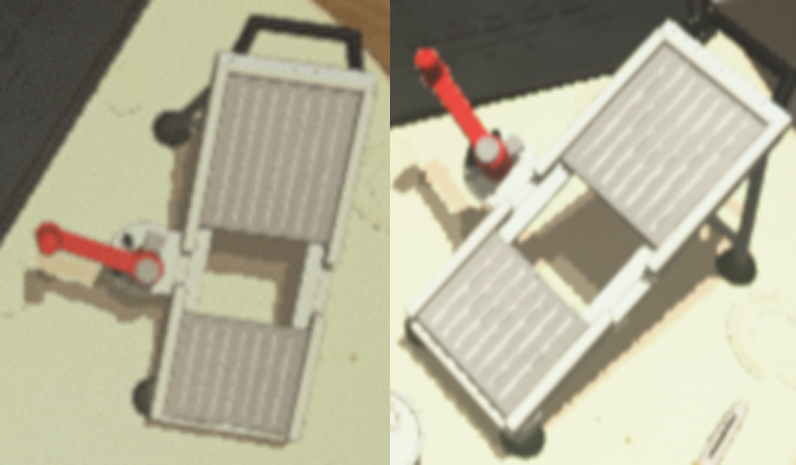

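The crop shows clear outer deck corners in both views: top (219,52), (376,72), (295,440), (152,418), and scene (668,22), (788,118), (510,428), (410,318) in crop pixels. I'll triangulate these, then take close looks with the wrist camera.

```bash
python3 - <<'E'
from h import *
from rig import robot, claw, kinematics, eyes
d=pickle.load(open("s0.pkl","rb")); t,s=d["top"],d["scene"]
T=[(219,52),(376,72),(295,440),(152,418)];S=[(668,22),(788,118),(510,428),(410,318)]
P=[]
for a,b in zip(T,S):
    x,e=tri([(t,345+a[0]/3,145+a[1]/3),(s,320+(b[0]-390)/2.8,230+b[1]/3)]);P.append(x);print(np.round(x,4),e)
P=np.array(P);print(np.linalg.norm(P-np.roll(P,1,0),axis=1))
xd=P[0]+P[1]-P[2]-P[3];print("yaw",np.arctan2(xd[1],xd[0]),"tilt",np.arctan2(xd[2],np.hypot(*xd[:2])))
print(robot.get_state()["joints"])
w=eyes.snapshot("wrist");st=robot.get_state()
Tt=np.eye(4);Tt[:3,:3]=R.from_quat(st["tcp_rot"]).as_matrix();Tt[:3,3]=st["tcp_pos"]
print(np.round(np.linalg.inv(Tt)@w["cam_to_world"],3),w["vertical_fov"])
# yaw options above cassette (closing along cassette y, angle ~ -54deg)
for yaw in (-54,126):
    a=np.radians(yaw);Z=np.array([0,0,-1]);Y=np.array([np.cos(a),np.sin(a),0]);X=np.cross(Y,Z)
    q=R.from_matrix(np.c_[X,Y,Z]).as_quat();print(yaw,q,kinematics.solve_ik([.446,.13,.2],q))
for yaw in (0,):
  yd=np.arctan2(xd[1],xd[0]);
  Rd=R.from_euler('z',yd).as_matrix()@R.from_euler('y',-.44).as_matrix()
  print(Rd)
  o=P.mean(0)-Rd@[.06,0,.005];print("origin est",o)
  p=o+Rd@[0,-.067,.028];
  for sg in (1,-1):
    for h in (0,.1):
      Z=-Rd[:,2];Y=sg*Rd[:,1];X=np.cross(Y,Z);q=R.from_matrix(np.c_[X,Y,Z]).as_quat();print(sg,kinematics.solve_ik(p+h*Rd[:,2],q))
E
```

```text
[ 0.7236 -0.1896  0.1594] [np.float64(0.0), np.float64(0.0)]
[ 0.7062 -0.3021  0.1601] [np.float64(1.2), np.float64(1.2)]
[ 0.4471 -0.2602  0.0422] [np.float64(0.3), np.float64(0.3)]
[ 0.4665 -0.1518  0.0317] [np.float64(1.7), np.float64(1.7)]
[0.28954182 0.11378629 0.28774972 0.11058738]
yaw -0.1531226533336412 tilt 0.43966173452533447
[9.73301188e-01 1.04638132e-01 9.65434990e-02 1.56385224e+00
 1.11975625e-05 1.35306892e+00]
[[ 0.001 -0.961 -0.275  0.069]
 [ 1.     0.     0.002  0.001]
 [-0.002 -0.275  0.961 -0.124]
 [ 0.     0.     0.     1.   ]] 69.98960062040995
-54 [0.95105652 0.30901699 0.         0.        ] [ 8.96743910e-04 -3.20525581e-01 -3.90193821e-01  1.50112809e+00
  0.00000000e+00  2.51417087e+00]
126 [-0.30901699  0.95105652  0.          0.        ] [ 8.96743910e-04 -3.20525581e-01 -3.90193821e-01  1.50112809e+00
  0.00000000e+00 -6.27421787e-01]
[[ 0.89416572  0.15252499 -0.42095581]
 [-0.13799724  0.98829961  0.06496641]
 [ 0.42593947  0.          0.90475166]]
origin est [ 0.53430013 -0.21797943  0.06828333]
1 [-0.86949374 -0.39384993 -0.70602885  0.91744222  0.28347542 -0.66721935]
1 [-0.93624304 -0.56742423 -0.66331132  1.15287418  0.30521461 -0.73316824]
-1 [-0.86949374 -0.39384993 -0.70602885  0.91744222  0.28347542  2.4743733 ]
-1 [-0.93624304 -0.56742423 -0.66331132  1.15287418  0.30521461  2.40842441]
```

```bash
python3 - <<'E'
from h import *
d=pickle.load(open("s0.pkl","rb")); t,s=d["top"],d["scene"]
def cent(S,lo,hi,box):
    m=mask(S,lo,hi);z=np.zeros_like(m);x0,y0,x1,y1=box;z[y0:y1,x0:x1]=m[y0:y1,x0:x1]
    n,l,st,ce=cv2.connectedComponentsWithStats(z);i=1+np.argmax(st[1:,4]);return ce[i]
for n,lo,hi,bt,bs in [("lemon",(20,150,90),(30,255,255),(315,290,365,340),(235,300,280,340)),
  ("lime",(32,90,30),(60,255,255),(360,310,395,340),(262,340,295,372)),
  ("peeler",(18,150,90),(30,255,255),(475,230,500,305),(395,360,450,435)),
  ("green",(45,90,60),(75,255,255),(260,250,330,305),(220,258,290,295)),
  ("red",(0,150,90),(6,255,255),(350,210,405,250),(325,240,365,290)) ]:
    a=cent(t,lo,hi,bt);b=cent(s,lo,hi,bs);x,e=tri([(t,*a),(s,*b)]);print(n,a,b,np.round(x,4),e[0])
E
```

```text
Traceback (most recent call last):
ValueError: attempt to get argmax of an empty sequence
```

```bash
python3 - <<'E'
from h import *
d=pickle.load(open("s0.pkl","rb")); t,s=d["top"],d["scene"]
def cent(S,lo,hi,box):
    m=mask(S,lo,hi);z=np.zeros_like(m);x0,y0,x1,y1=box;z[y0:y1,x0:x1]=m[y0:y1,x0:x1]
    n,l,st,ce=cv2.connectedComponentsWithStats(z)
    if n<2: return None
    i=1+np.argmax(st[1:,4]);return ce[i]
for n,lo,hi,bt,bs in [("lemon",(15,130,60),(35,255,255),(315,290,365,340),(235,300,280,340)),
  ("lime",(32,90,30),(60,255,255),(360,310,395,340),(262,340,295,372)),
  ("peeler",(12,130,60),(35,255,255),(475,230,500,305),(395,360,450,435)),
  ("green",(45,90,60),(75,255,255),(260,250,330,305),(220,258,290,295)),
  ("red",(0,130,60),(8,255,255),(350,210,405,250),(325,240,365,290)) ]:
    a=cent(t,lo,hi,bt);b=cent(s,lo,hi,bs)
    if a is None or b is None: print(n,a,b,cv2.cvtColor(t["frame"],cv2.COLOR_RGB2HSV)[314,340]);continue
    x,e=tri([(t,*a),(s,*b)]);print(n,a,b,np.round(x,4),e[0])
E
```

```text
lemon [339.44444444 312.77777778] [258.33153639 321.13746631] [ 0.399  -0.0165  0.0259] 0.1
lime [377.45714286 325.4047619 ] [278.43809524 355.95873016] [ 0.3694 -0.1058  0.0239] 0.1
peeler [486.75549451 281.12637363] [416.60952381 408.59047619] [ 0.4735 -0.3746  0.0078] 0.3
green [297.02349486 281.15418502] [254.17326733 280.70462046] [0.4776 0.0847 0.0041] 2.2
red [374.37083333 227.68333333] [340.87924528 260.78113208] [ 0.5822 -0.0922  0.1286] 1.8
```

The colour-centroid triangulation is consistent: the lemon centre comes out at 26 mm height and the lime at 24 mm, so the calibration is good. My hand-picked corners were the poor part. I'll take close wrist views of both parts instead.

```bash
python3 - <<'E'
from h import *
from rig import robot, claw, kinematics, eyes
def q(yaw):
    a=yaw;Z=np.array([0,0,-1]);Y=np.array([np.cos(a),np.sin(a),0]);return R.from_matrix(np.c_[np.cross(Y,Z),Y,Z]).as_quat()
d={}
robot.move_pose([.50,-.17,.33],q(np.pi/2)); d["deck"]=eyes.snapshot("wrist")
robot.move_pose([.47,.10,.25],q(np.radians(126))); d["cas"]=eyes.snapshot("wrist")
pickle.dump(d,open("s1.pkl","wb"))
for k in d: cv2.imwrite(f"pics/{k}1.png",d[k]["frame"][:,:,::-1])
print(robot.get_state()["t"],robot.get_state()["joints"])
E
```

```text
4.1 [-6.52982439e-02 -2.61392074e-01 -2.49912297e-01  1.58145326e+00
 -2.61289800e-04 -6.91572178e-01]
```

View pics/deck1.png

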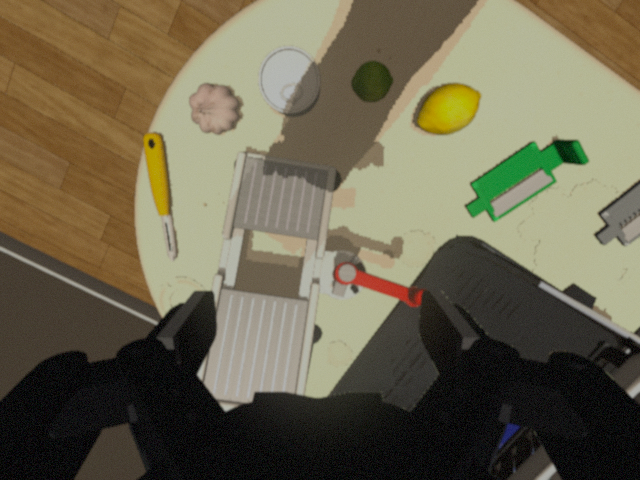

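View pics/cas1.png

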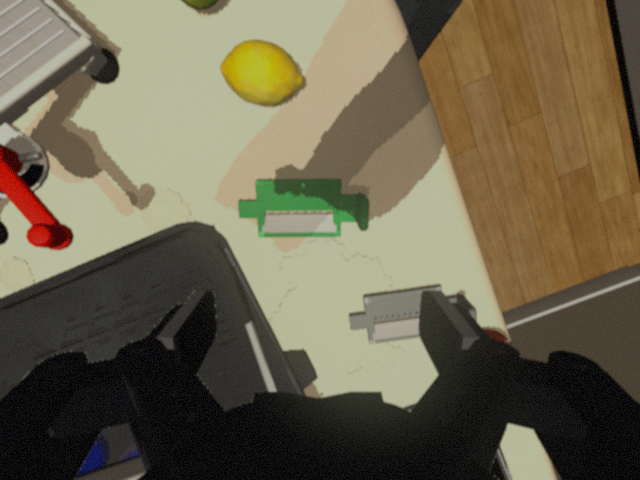

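The deck1 view shows the slicer upside-down: the low end is at (245..335,155..170), the bay is around (270,268), the pivot cap is at (345,273) and the knob is near (413,298). In cas1 the green plate spans (257..341,180..237), with the lug at left (245,209) and the tab at (361,211). I'll compute the cassette pose and enlarge the bay.

```bash
python3 - <<'E'
from h import *
d=pickle.load(open("s1.pkl","rb"));c=d["cas"];w=d["deck"]
m=mask(c,(45,80,30),(80,255,255));m[:,:220]=0;m[:,380:]=0;m[:165]=0;m[250:]=0
m=cv2.morphologyEx(m,cv2.MORPH_CLOSE,np.ones((31,31)));p=cv2.morphologyEx(m,cv2.MORPH_OPEN,np.ones((41,41)))
ct=max(cv2.findContours(p,0,1)[0],key=cv2.contourArea);r=cv2.minAreaRect(ct);print(r)
B=np.array([onz(c,*q,.008) for q in cv2.boxPoints(r)]);print(B.round(4),np.linalg.norm(B-np.roll(B,1,0),axis=1))
l=m.copy();l[:,252:]=0;y,x=np.nonzero(l);print("lug tip",x.min(),y[x<250].min(),y[x<250].max(),onz(c,x.min(),y[x<250].mean(),.008))
print("ctr",B.mean(0))
im=cv2.resize(w["frame"][145:335,190:430],None,fx=3.3,fy=3.15,interpolation=cv2.INTER_CUBIC)
im=cv2.convertScaleAbs(im,alpha=1.15);cv2.imwrite("pics/bay1.png",im[:,:,::-1])
E
```

```text
((299.0, 208.0), (56.0, 82.0), 90.0)
[[0.4879 0.0344 0.008 ]
 [0.4367 0.1049 0.008 ]
 [0.4862 0.1422 0.008 ]
 [0.5397 0.0683 0.008 ]] [0.06203807 0.08711719 0.06198069 0.09122002]
lug tip 239 200 217 [0.52580693 0.03454901 0.008     ]
ctr [0.48761274 0.08743312 0.008     ]
```

View pics/bay1.png

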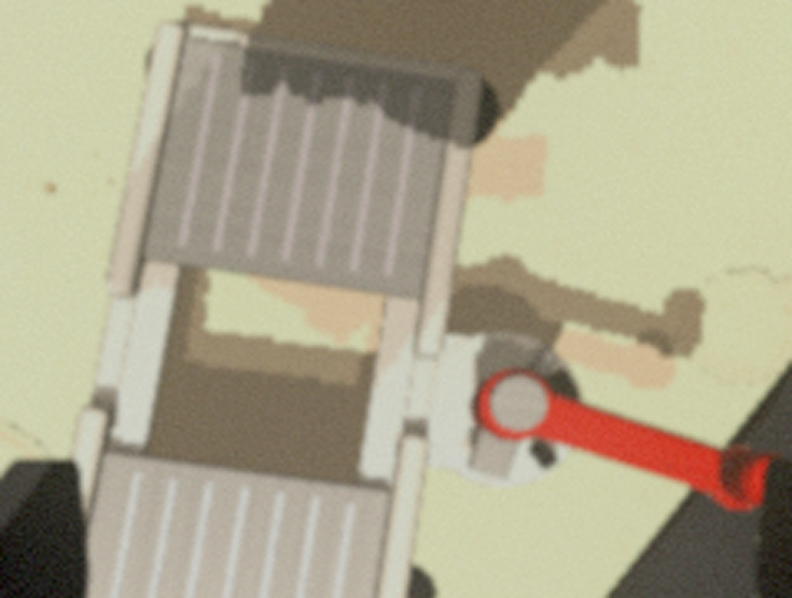

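The bay crop shows the runway edges of the bay: low edge (147,262)-(420,297), high edge (105,452)-(388,489). The pivot cap is at (519,404). I'll cast these onto the deck plane and cross-check with the pivot.

```bash
python3 - <<'E'
from h import *
d=pickle.load(open("s1.pkl","rb"));w=d["deck"];e=pickle.load(open("s0.pkl","rb"));t,s=e["top"],e["scene"]
px=lambda a:(190+(a[0]+.5)/3.3-.5,145+(a[1]+.5)/3.15-.5)
o=np.array([.545,-.2,.09]);yaw=-.153
def cast(a,h,Rd):
    c,r=ray(w,*px(a));n=Rd[:,2];k=((o+h*n-c)@n)/(r@n);return Rd.T@(c+k*r-o)
for _ in range(8):
    Rd=R.from_euler('z',yaw).as_matrix()@R.from_euler('y',-.44).as_matrix()
    Q=np.array([cast(a,0,Rd) for a in [(147,262),(420,297),(388,489),(105,452)]])
    v=(Q[1]-Q[0])+(Q[2]-Q[3]);dy=np.arctan2(-v[0],v[1]); m=Q.mean(0)
    st=Rd@m; yaw+=dy; o=o+np.array([*st[:2],0])-0; 
print("o",o,"yaw",yaw,dy);print(Q.round(4))
print("sides yaw",[np.arctan2(*(Q[i]-Q[j])[[1,0]]).round(3) for i,j in ((3,0),(2,1))])
for n,a in dict(lo_r=(165,22),lr2=(107,292),ll=(440,352),ll1=(482,75)).items(): print(n,cast(a,.005,Rd).round(4))
x,er=tri([(t,394,235),(s,354.6,279.7),(w,*px((519,404)))]);print("pivot",x,er,(Rd.T@(x-o)).round(4))
for (a,b) in ((t,(361,225)),(s,(333,251))): pass
x,er=tri([(t,345+48/3,145+238/3),(s,320+(427-390)/2.8,230+60/3)]);print("knob",x,er,(Rd.T@(x-o)).round(4))
np.savez("deck.npz",o=o,yaw=yaw)
E
```

```text
o [ 0.56880112 -0.2212123   0.09      ] yaw -0.1432611414529322 6.213304509152053e-11
[[-0.0345 -0.0466  0.    ]
 [-0.0349  0.0487  0.    ]
 [ 0.0349  0.0469  0.    ]
 [ 0.0345 -0.049   0.    ]]
sides yaw [np.float64(-0.035), np.float64(-0.025)]
lo_r [-0.1237 -0.0545  0.005 ]
lr2 [-0.0211 -0.057   0.005 ]
ll [-0.0154  0.0579  0.005 ]
ll1 [-0.1206  0.0595  0.005 ]
pivot [ 0.569632   -0.13769559  0.11475519] [np.float64(0.6), np.float64(0.6), np.float64(1.2)] [0.0005 0.0828 0.0271]
knob [ 0.58959435 -0.06305259  0.13458298] [np.float64(0.7), np.float64(0.7)] [0.0172 0.1595 0.0412]
```

Deck pose: origin (0.569, -0.221, 0.09), yaw about -0.15. The bay measures 70×95 mm and the pivot cross-check agrees within 1–2 mm. Next I'll grasp the tab, lift, and check in hand.

```bash
cat >> h.py <<'E'
O=np.array([.5690,-.2212,.09]);YAW=-.150
RD=R.from_euler('z',YAW).as_matrix()@R.from_euler('y',-.44).as_matrix()
def toolq(Rc): # tool Y=-cy, Z=-cz, X=cx
    return R.from_matrix(Rc@np.diag([1.,-1,-1])).as_quat()
GR=np.array([0,-.067,.036])
E
python3 - <<'E'
from h import *
from rig import robot, claw, kinematics, eyes
a=np.radians(-54.1);Rc=R.from_euler('z',a-np.pi/2).as_matrix();q=toolq(Rc)
g=np.array([.4876,.0874,0])+Rc@GR;print(g)
robot.move_pose(g+[0,0,.1],q);robot.movel(g+[0,0,.0005],rate=.1,contact_N=15)
claw.close_gripper(60);print(robot.get_state()["width"],robot.get_state()["grasp_force"],robot.get_state()["tcp_pos"])
robot.movel(g+[0,0,.17],rate=.15)
q2=toolq(R.from_euler('z',YAW).as_matrix())
robot.move_pose([.42,-.12,.25],q);robot.move_pose([.42,-.15,.25],q2)
st=robot.get_state();w=eyes.snapshot("wrist");pickle.dump((w,st["tcp_pos"],st["tcp_rot"]),open("s2.pkl","wb"))
cv2.imwrite("pics/hand.png",w["frame"][:,:,::-1]);print(st["t"],st["width"],st["joints"])
E
```

```text
[0.44831305 0.14167279 0.036     ]
0.008589775739468094 58.76261115074158 [0.44848464 0.14171246 0.03668802]
12.0333 0.0090064999490011 [-6.37793695e-01 -3.70514207e-01 -3.39093147e-01  1.60224825e+00
 -2.91898590e-05  2.65339646e+00]
```

View pics/hand.png

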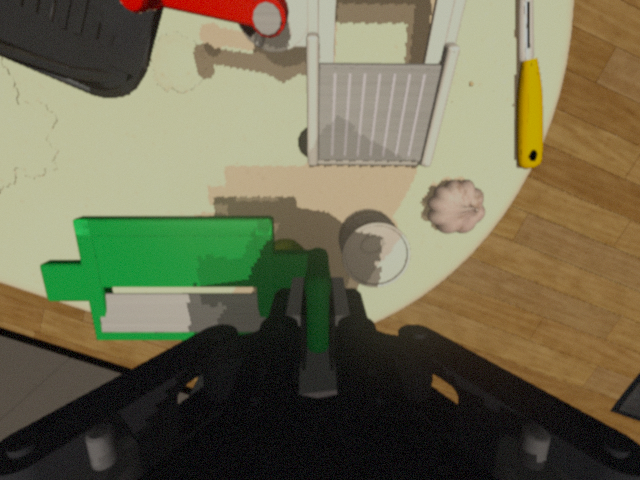

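The view shows the cassette held by its tab at (317,310), the plate spanning (78..275,217..338) and the lug tip at about (43,280). I'll compare this with where a nominal grasp should project.

```bash
python3 - <<'E'
from h import *
w,p,qq=pickle.load(open("s2.pkl","rb"))
Rt=R.from_quat(qq).as_matrix();Rc=Rt@np.diag([1.,-1,-1])
oc=np.array(p)-Rc@GR
for n,v in dict(lug1=(.010,.066,.008),lug2=(-.010,.066,.008),lug1b=(.010,.066,0),pl1=(.032,.046,.008),pl1b=(.032,.046,0),pr1b=(.032,-.046,0),pr1=(.032,-.046,.008),pl2=(-.032,.046,.008),tt=(.017,-.067,.042)).items():
    print(n,proj(w,oc+Rc@np.array(v)).round(1))
m=mask(w,(45,80,20),(80,255,255))
y,x=np.nonzero(m[:,:75]);print("lug",x.min(),y[x<70].min(),y[x<70].max())
k=m[:,120:240];print("plate top rows",[np.nonzero(m[:,c])[0].min() for c in (100,150,200,250)],"bottom",[np.nonzero(m[:,c])[0].max() for c in (105,150,200)])
r=m[220:260];print("left",[np.nonzero(m[i])[0].min() for i in (222,230,240,250,310,320,330)])
g=w["frame"][:,:,1];print(g[210:245,150].tolist())
E
```

```text
lug1 [ 39.2 269. ]
lug2 [ 48.2 307.1]
lug1b [ 51.8 263.1]
pl1 [ 72.2 224.1]
pl1b [ 83.7 220.1]
pr1b [275.6 220.3]
pr1 [273.5 224.4]
pl2 [ 96.8 346.4]
tt [319.8 285.8]
lug 0 261 471
plate top rows [np.int64(217), np.int64(217), np.int64(217), np.int64(217)] bottom [np.int64(408), np.int64(462), np.int64(443)]
left [np.int64(73), np.int64(75), np.int64(77), np.int64(79), np.int64(91), np.int64(93), np.int64(95)]
[190, 191, 189, 191, 187, 164, 125, 86, 86, 118, 132, 145, 152, 150, 151, 150, 149, 149, 151, 149, 148, 150, 148, 147, 147, 141, 133, 142, 147, 146, 148, 148, 147, 148, 150]
```

The cassette sits about 2 mm towards +x relative to the nominal grasp, with yaw fine. I'll correct for that and insert.

```bash
python3 - <<'E'
from h import *
from rig import robot, claw, kinematics, eyes
q=toolq(RD);gr=GR+[-.002,0,0]
P=lambda x,y,z:O+RD@(np.array([x,y,z-.008])+gr)
robot.move_pose(P(0,0,.08),q);robot.movel(P(0,0,.02),rate=.1)
w=eyes.snapshot("wrist");t=eyes.snapshot("top");s=eyes.snapshot("scene")
hit=robot.movel(P(0,0,.0),rate=.03,contact_N=6)
st=robot.get_state();print(hit,(RD.T@(st["tcp_pos"]-O)-gr+[0,0,.008]).round(4),np.round(RD.T@st["force"],1),st["t"])
t=eyes.snapshot("top");s=eyes.snapshot("scene");w=eyes.snapshot("wrist");pickle.dump((t,s,w),open("s3.pkl","wb"))
a=cv2.resize(w["frame"][60:400,0:500],(500,340));b=cv2.resize(s["frame"][240:380,320:460],(300,300),interpolation=cv2.INTER_CUBIC);c=np.zeros((340,800,3),np.uint8);c[:,:500]=a;c[:300,500:]=b
cv2.imwrite("pics/ins.png",c[:,:,::-1])
E
```

```text
True [-0.0004  0.0001  0.0014] [-0.7  0.4  6. ] 14.3083
```

View pics/ins.png

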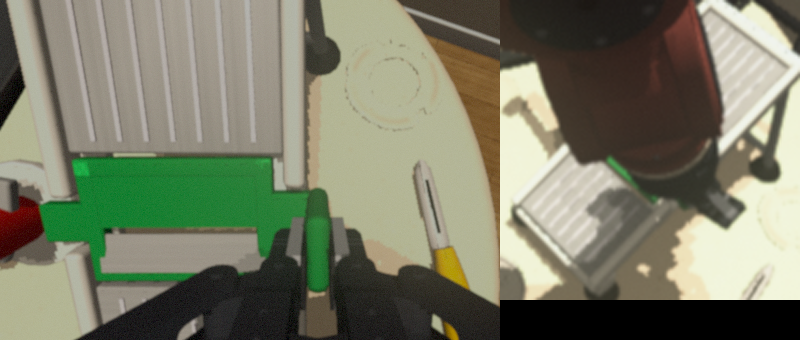

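The cassette is in the bay: it made contact at 1.4 mm above nominal depth, with a thin gap at the upslope edge (row 155) and the lug in its opening. I'll press lightly, release, retreat and inspect.

```bash
python3 - <<'E'
from h import *
from rig import robot, claw, kinematics, eyes
q=toolq(RD)
p=np.array(robot.get_state()["tcp_pos"])
robot.movel(p-.0015*RD[:,2],rate=.02,contact_N=10)
print(np.round(RD.T@robot.get_state()["force"],1))
p=np.array(robot.get_state()["tcp_pos"])
claw.gripper_open();robot.movel(p+.08*RD[:,2],rate=.12)
robot.move_pose([.47,-.22,.35],toolq(R.from_euler('z',YAW).as_matrix()))
w=eyes.snapshot("wrist");pickle.dump(w,open("s4.pkl","wb"));print(robot.get_state()["t"])
oc=O-.008*RD[:,2]
for n,v in dict(lug1=(.010,.066,.008),lug2=(-.010,.066,.008),A=(.032,.046,.008),B=(.032,-.046,.008),C=(-.032,-.046,.008),D=(-.032,.046,.008),tt=(.017,-.067,.042),tt2=(-.017,-.067,.042)).items(): print(n,proj(w,oc+RD@np.array(v)).round(1))
c=proj(w,O).astype(int);x0=max(0,c[0]-110);y0=max(0,c[1]-80);print(x0,y0)
cv2.imwrite("pics/seat.png",cv2.resize(w["frame"][y0:y0+160,x0:x0+220],None,fx=3.5,fy=3.5,interpolation=cv2.INTER_CUBIC)[:,:,::-1])
E
```

```text
[-10.7   2.2  25.6]
17.0917
lug1 [241.9 100.1]
lug2 [244.6 119.1]
A [258.9  77.6]
B [352.   77.7]
C [348.2 138.5]
D [265.3 138.4]
tt [375.9 105.8]
tt2 [372.1 139.6]
196 29
```

View pics/seat.png

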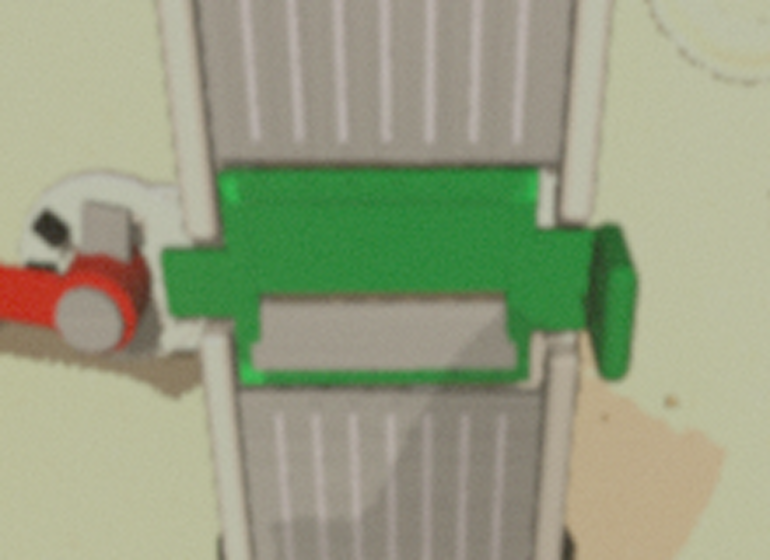

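The seated plate's corners match the nominal seated projection to about 1–2 px: A (258,78), C (347,139), lug tip (242,100). So it is flat and home. Now the lever: closed fingers behind the knob, then an arc about the pivot with the tool turning along.

```bash
cat >> h.py <<'E'
PIV=np.array([0,.084,0])
def push(th,back,h=.047):
    a=np.array([np.sin(th),np.cos(th),0]);t=np.array([np.cos(th),-np.sin(th),0]);z=np.array([0,0,-1.])
    return O+RD@(PIV+.078*a-back*t+[0,0,h]), R.from_matrix(RD@np.c_[t,np.cross(z,t),z]).as_quat()
E
python3 - <<'E'
from h import *
from rig import robot, claw, kinematics, eyes
e=pickle.load(open("s0.pkl","rb"))["top"]
for px in ((370,65),(290,205),(400,130),(328,245)): print(px,onz(e,*px,.3).round(3),onz(e,*px,.03).round(3))
for th in (.2,.6,1,1.3,1.62):
    print(th,push(th,.02)[0].round(3),np.round(kinematics.solve_ik(*push(th,.02)),2) if kinematics.solve_ik(*push(th,.02)) is not None else None)
claw.close_gripper(40)
p,q=push(.22,.036);robot.move_pose(p+.06*RD[:,2],q);robot.movel(p,rate=.1,contact_N=10)
print(robot.get_state()["t"],robot.get_state()["width"])
f0=np.array(robot.get_state()["force"])
for th in np.r_[.22,np.arange(.35,1.40,.15)]:
    p,q=push(th,.020);robot.movel(p,rate=.07,ori=q)
    st=robot.get_state();print(round(th,2),np.round(RD.T@(np.array(st["force"])-f0),1),round(st["t"],1))
E
```

```text
(370, 65) [ 0.875 -0.075  0.3  ] [ 1.037 -0.103  0.03 ]
(290, 205) [0.593 0.079 0.3  ] [0.661 0.103 0.03 ]
(400, 130) [ 0.739 -0.129  0.3  ] [ 0.855 -0.175  0.03 ]
(328, 245) [0.518 0.009 0.3  ] [0.561 0.01  0.03 ]
0.2 [ 0.57  -0.055  0.131] [-0.37 -0.54 -0.75  0.93  0.09  3.14]
0.6 [ 0.598 -0.064  0.144] [-0.37 -0.44 -0.65  0.92  0.09 -2.74]
1 [ 0.62  -0.084  0.156] [-0.39 -0.36 -0.57  0.93  0.1  -2.36]
1.3 [ 0.63  -0.105  0.162] [-0.42 -0.31 -0.52  0.93  0.11 -2.09]
1.62 [ 0.635 -0.13   0.166] [-0.46 -0.28 -0.49  0.94  0.13 -1.81]
23.325 -0.00013214230246851247
0.22 [ 0.4 -0.5  1. ] 23.7
0.35 [ 1.4 -0.   0.8] 24.0
0.5 [ 1.1 -0.8  0.3] 24.3
0.65 [ 0.5 -0.5  0.1] 24.6
0.8 [-0.9  0.3  2.7] 25.0
0.95 [-1.2  1.9  2.8] 25.3
1.1 [-0.6  2.3  2.7] 25.6
1.25 [1.  0.5 1.6] 25.9
```

```bash
python3 - <<'E'
from h import *
from rig import robot, claw, kinematics, eyes
for th in (1.35,1.42,1.49,1.55,1.59,1.62,1.65):
    p,q=push(th,.020);hit=robot.movel(p,rate=.05,ori=q,contact_N=12)
    st=robot.get_state();print(th,hit,np.round(RD.T@np.array(st["force"]),1),round(st["t"],1))
    if hit: break
w=eyes.snapshot("wrist");t=eyes.snapshot("top");s=eyes.snapshot("scene");pickle.dump((w,t,s),open("s5.pkl","wb"))
b=cv2.resize(s["frame"][230:350,320:460],(350,300),interpolation=cv2.INTER_CUBIC);c=np.zeros((336,798,3),np.uint8)
c[:,:448]=cv2.resize(w["frame"],(448,336));c[:300,448:]=b
cv2.imwrite("pics/lev.png",c[:,:,::-1])
E
```

```text
1.35 False [ 1.2 -0.   1. ] 26.3
1.42 False [ 0.8 -0.2  0.6] 26.5
1.49 False [ 0.1 -0.6  0.5] 26.8
1.55 False [0.7 0.  0. ] 27.0
1.59 False [ 0.9 -0.1 -0.2] 27.3
1.62 False [ 0.7 -0.7  0.8] 27.5
1.65 False [0.7 1.3 0.7] 27.8
```

View pics/lev.png

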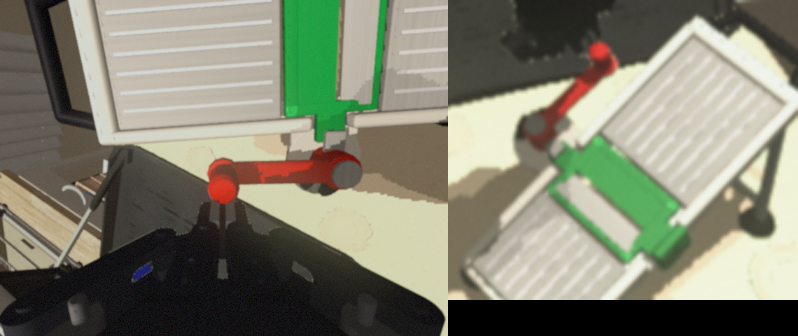

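The lever now lies along the slicer's side, with the knob at (222,180) directly in front of the closed fingers and the claw over the lug at (325,135). I'll push on gently until the end stop answers, then measure the knob.

```bash
python3 - <<'E'
from h import *
from rig import robot, claw, kinematics, eyes
w,t,s=pickle.load(open("s5.pkl","rb"))
for th in (1.68,1.71,1.74,1.77,1.80):
    p,q=push(th,.020);hit=robot.movel(p,rate=.03,ori=q,contact_N=7)
    st=robot.get_state();print(th,hit,np.round(RD.T@np.array(st["force"]),1),round(st["t"],1))
    if hit: break
p,q=push(th,.045);robot.movel(p,rate=.1,ori=q)
robot.movel(p+.10*RD[:,2],rate=.15)
robot.move_pose([.45,-.10,.36],toolq(R.from_euler('z',YAW).as_matrix()))
w=eyes.snapshot("wrist");s=eyes.snapshot("scene");t=eyes.snapshot("top");pickle.dump((w,s,t),open("s6.pkl","wb"));print(robot.get_state()["t"])
for th in (1.4,1.5,1.57,1.62):
    for l in (0,.009):
        print(th,l,*[proj(x,O+RD@(PIV+.078*np.array([np.sin(th),np.cos(th),0])+[0,0,.050+l])).round(1) for x in (w,s,t)])
c=np.zeros((560,800,3),np.uint8)
k=proj(w,O+RD@[.03,.04,0]).astype(int);x0,y0=max(0,k[0]-70),max(0,k[1]-70);print("w off",x0,y0)
a=cv2.resize(w["frame"][y0:y0+140,x0:x0+110],None,fx=4,fy=4,interpolation=cv2.INTER_CUBIC);c[:a.shape[0],:a.shape[1]]=a
c[:420,450:]=cv2.resize(s["frame"][230:335,350:437],None,fx=4,fy=4,interpolation=cv2.INTER_CUBIC)[:, :350]
cv2.imwrite("pics/fin.png",c[:,:,::-1])
E
```

```text
1.68 False [ 0.1 -0.4 -0.4] 28.2
1.71 False [0.3 3.9 0.8] 28.4
1.74 False [0.8 8.6 0.2] 28.7
1.77 False [ 2.2 14.2  1.3] 28.9
1.8 False [ 1.4 19.4  1.4] 29.2
34.225
1.4 0 [325.3 -11.6] [372.8 244.9] [393.8 202.3]
1.4 0.009 [325.5 -10.3] [371.9 243.2] [394.1 203. ]
1.5 0 [335.1 -13.1] [375.7 246.8] [397.4 202.3]
1.5 0.009 [335.5 -11.8] [374.9 245. ] [397.8 203.1]
1.57 0 [342.  -13.4] [377.7 248.2] [400.  202.6]
1.57 0.009 [342.6 -12.1] [376.9 246.5] [400.4 203.4]
1.62 0 [346.9 -13.2] [379.  249.3] [401.8 202.9]
1.62 0.009 [347.6 -11.9] [378.3 247.6] [402.2 203.7]
w off 311 0Traceback (most recent call last):
  File "<stdin>", line 18, in <module>
ValueError: could not broadcast input array from shape (420,348,3) into shape (420,350,3)
```

Force rose steadily from 1.71 on, so the lever reached its end stop. I'll check the final picture.

```bash
python3 - <<'E'
from h import *
w,s,t=pickle.load(open("s6.pkl","rb"))
c=np.zeros((420,800,3),np.uint8)
c[:400,:400]=cv2.resize(t["frame"][180:260,375:455],None,fx=5,fy=5,interpolation=cv2.INTER_CUBIC)
c[:400,400:]=cv2.resize(s["frame"][230:330,350:450],None,fx=4,fy=4,interpolation=cv2.INTER_CUBIC)
cv2.imwrite("pics/fin.png",c[:,:,::-1])
E
```

```text
(no output)
```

View pics/fin.png

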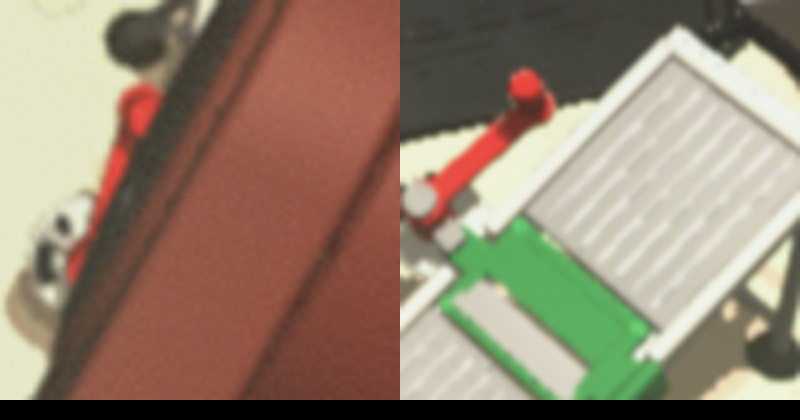

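The right-hand panel shows the knob top at scene pixel (381,250). That matches lock of about 1.65 with zero lift, with the claw over the lug and the cassette flush. Handing in.

```bash
python3 -c "
from rig import robot
print(robot.get_state()['t'],robot.close_job())"
```

```text
the job is handed in; nothing more can be done
34.225 None
```

The green cassette lies flat and home in the bay, and the red lever is closed to its end stop (about 1.65 rad, dropped into the notch) with its claw over the lug; I handed the job in at 34 s with the arm clear, and no verdict came back.

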